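Lock the tilting hand rest with its pin

ROBOT

A 6-joint arm with a two-finger parallel gripper is mounted at the origin on the work surface. World frame = base frame: x ahead of the robot, y to its left, z up, the work surface at z = 0. Lengths are in mm, angles in degrees, forces in N, time in s.
With the tool pointing down it reaches from about 300 to 850 mm from the base axis. Payload 4.2 kg.
Tool frame: the origin (TCP) lies between the finger pads; the fingertips stand 8 mm ahead of it and the grasp point (between the pads) lies 11 mm behind it; x points along the fingers, y is the direction in which the jaws open and shut, and the axes are right-handed (so a half turn about x gives the same grasp; the last joint's range is limited). The gripper opens to 91 mm and grips with 3 to 60 N. Pads are 32 mm wide; open, the fingers measure 118 mm over their backs; the gripper's body (76 mm by 178 mm) begins 60 mm behind the grasp point.
Start: joints at [-75.573, 18.312, 89.639, -0, 72.044, -1.146], TCP at [154.37, -553.906, 221.976] pointing down, gripper open.
Joint ranges: [-177.97, 177.97], [-48.28, 115.42], [12.27, 149.76], [-77.06, 257.06], [2.81, 150.46], [-146.56, 146.56]. Speed limits (degrees/s): [147.25, 147.25, 180, 180, 180, 180].

INTERFACE

Orientations are given as [roll, pitch, yaw] about the fixed x, y, z axes, in that order (R = Rz(yaw) Ry(pitch) Rx(roll)).
In Python, from workcell import env gives the robot as it stands.
- The arm moves only by the tool arm_command, never from a script. Its arguments are lists of equal length, an entry for each row: "slide": the shift along the tool's x, y, z in cm, a list of three; "turn": the turn, a rotation vector about the tool's x, y, z in rad, a list of three; "grip": the closure in counts, from 0 (fully open) to 255 (shut). A call has 1 to 20 rows; each row is the pose to reach, as a shift and turn from the pose commanded when the call began, along the tool's axes at that moment; what a row does not reach only later rows make up. A row lasts 1/12 s, in which the tool goes at most 41.7 mm and 7.16 degrees, less where a joint would pass 70% of its speed; a pose out of reach is approached as far as the arm can. A call with a gripper value outside its range is refused whole. The fingers move at their own pace and stop on an object; "newtons" is the grip in N (left out, the last holds). Time passes only in rows, so rows that repeat a pose let the fingers close. It gives the time, the measured TCP pose, the force and the opening at its end, in the units of the state.
- env.state(): the state, without advancing time (a new reading comes with each control period).
- env.grab_frame(name): name is "side" or "top" or "wrist"; returns (picture, depth): 400x640x3 uint8, red, green, blue; 400x640 float32, mm along the optical axis (not along the pixel's ray), 0 where there is no reading.
- env.calibration(name): a dict with "K" (3x3 intrinsics, pixels), "camera_from_world" (4x4, takes a point from world to camera coordinates); the wrist camera has in their place "T_tool_cam" (4x4, takes a point from camera to tool coordinates, whose origin is the TCP and whose axes are the tool frame's). Camera axes: x right, y up, looking along -z (the intrinsics and any distortion apply to the point x, -y, -z); pixel columns grow to the right and rows downward; lengths in mm; the calibration is good to about 2 mm. A picture is of the moment at which its call begins: read the wrist's pose just before it. calibration takes no time and is no camera call.
- env.job_done(): hands the job in, once; it reports no verdict.
Trained networks look in the newest picture that a camera, given by its name, has taken for a name from the list of things; names that differ only in an ending like _2 or _b are one class to them, and where a whole thing is asked for, a point or a joint stands for the part that bears it (a point fixed in the world has none). Each returns a list of dicts, best first, with "p" (0 to 1); they miss things now and then, are a little off and sometimes report something else, mostly with a low value. They report only what shows in the picture. A call takes as long as a camera call. They do not tell look-alikes from the thing itself.
- env.search_frame(camera, label): "point" ([x, y, z] in mm, in world coordinates, good to about 4 mm: the middle of the surface that is visible of it).
The state is a dict: "time_s": time; "qpos": joint angles; "qvel": joint speeds; "effort": joint torques, N m; "ee_pos": TCP position; "ee_rot": TCP orientation; "force": force on the tool from outside, world axes, zero at the start; "torque": the same for the moment, N m; "gripper_width": finger opening in mm.
Only numpy, scipy, OpenCV 4.12 (cv2) and the standard library are available. Lean on these libraries where they do the work, as an engineer would, in place of code of your own. Each camera call takes 0.05 s, during which the arm holds its last target.

TASK

Lock the tilting hand rest on the nail table: take the red-headed pin from its holder and stand it in the bore on top of the bearing block, so that it rests on the shaft. Then turn the shaft gently with the black-ball lever until the pin drops into the shaft's hidden cross-hole, without forcing the lever once the pin has caught, and press the pin fully home until its head sits flush on the block. Let go, and leave the other things on the table undisturbed.

Things in the scene. Friction and masses are not known exactly. Their poses are not given: they have to be found in the camera images.
- bore (a point): Centre of the mouth of the upright pin bore, in the flat top (70 x 56 mm, 96 mm above the table) of the aluminium bearing block of the hand rest. z up, y along the level shaft towards the lever, x level across it. Bore 11.4 mm wide, 2 mm countersink, 30 mm deep. The shaft is hidden right below: a pin that misses the cross-hole stands on it, tip 31 mm below the mouth.
- stand: The hand rest's base plate with its bearings, fixed, 170 x 350 x 12 mm; origin at the underside straight below the bore, axes as bore. The pink cushion (150 x 96 mm, 85 to 185 mm from the bore on the -y side) tilts with the shaft, its edges up to 130 mm above the table.
- pin_head (a point): Centre of the locking pin's head, a red cylinder 24 mm across, 40 mm tall, on a steel shank 10 mm across, 78 mm long. z points from tip to head; the tip is 98 mm below this point, the shoulder under the head 20 mm below. At the start it hangs upright in the holder. Height above bore: 67 mm when standing on the shaft, 62 mm once dropped into the cross-hole, 20 mm when home.
- pin: The locking pin as a whole, about 85 g, tip tapered over 1.5 mm; origin at the tip, z towards the head. Into the lined-up cross-hole (12.5 mm wide at its mouth) it drops 5 mm by its own weight, then meets a stiff plug in the hole, which yields to a steady press of about 8 to 12 N all the way down (42 mm) and does not spring back.
- lever_ball (a point): Centre of the black ball, 30 mm across, on the shaft's lever (steel rod 12 mm thick): 125 mm from the bore along the shaft (+y of bore), 110 mm from the shaft's axis. Moving it along +x or -x of bore turns the shaft, up to 0.62 rad either side of upright; it takes 1 to 3 N and stays where left. At the start it leans 0.45 to 0.6 rad to -x (towards the robot).
- lever: Turning parts: shaft (40 mm thick, level axis 45 mm above the table), lever, cushion. Origin on the axis below the bore; y along the shaft, z from axis to ball. The hub has slipped: the cross-hole is upright at an unknown lean, from 0.2 rad leaning to -x to 0.4 rad leaning to +x. After the pin drops in, the lever has up to 0.2 rad of play, then stops dead; over 8 N at the ball then overloads the pin.
- holder: Wooden holder block, fixed, 66 x 66 mm, 84 mm tall; the pin hangs in the hole in its top, shoulder on the top face. Origin at the centre of its underside.
- polish_red: Bystander: red nail-polish bottle with black cap, 32 mm across, 78 mm tall, origin at the centre of its underside.
- polish_white: Bystander: white nail-polish bottle with black cap, 32 mm across, 78 mm tall, origin at the centre of its underside.
- polish_plum: Bystander: plum nail-polish bottle with white cap, 32 mm across, 78 mm tall, origin at the centre of its underside.
- spray: Bystander: dark green spray bottle with white nozzle, 42 mm across, 100 mm tall, origin at the centre of its underside.
- cream_jar: Bystander: low white jar with pink lid, 52 mm across, 40 mm tall, origin at the centre of its underside.
- gel_palette: Bystander: small white twin-well palette, 90 x 50 mm, 15 mm tall, origin at the centre of its underside.
- pusher: Bystander: cuticle pusher, wooden handle and steel blade, 160 mm long, 8 mm thick, origin at the centre of its underside.
There are look-alikes about, which are no part of the job. Of the things that look like the pin, the smallest one is meant.

How it is judged (in metres and radians):
On the way, in this order (a step that is already met when the one before it is completed fails the run):
1. the pin stands upright in the bore, on the shaft (z of pin_head in the frame of bore between 0.064 and 0.073 m and horizontal distance between pin_head and bore below 0.012 m and angle between pin's own z axis and vertical below 0.15 rad), for 0.2 s.
2. the shaft has been turned until the pin dropped into its cross-hole (z of pin_head in the frame of bore below 0.0637 m and horizontal distance between pin_head and bore below 0.012 m), for 0.1 s.
At the end, for the whole second after the job is handed in: The pin is through the shaft, upright (within 0.08 rad) in the bore (head within 4 mm of the bore's axis), its head down on the block (within 2.5 mm), at rest and released; lever released (z of pin_head in the frame of bore below 0.0225 m and horizontal distance between pin_head and bore below 0.004 m and angle between pin's own z axis and vertical below 0.08 rad and linear speed of pin below 0.02 m/s and contact force between the fingers and pin below 0.1 N and contact force between the fingers and lever below 0.1 N); the robot touches nothing.
It fails at once if the lever or the pin is forced: the shaft bears on the pin with more than 50 N (about 8 N at the lever's ball once the pin has caught) (contact force between pin and lever above 50 N).
It fails at once if a bystander is shifted by more than 30 mm or knocked over (distance of any of polish_red, polish_white, polish_plum, spray, cream_jar, gel_palette, pusher from where it was at the start of the episode above 0.03 m or angle between any of polish_red, polish_white, polish_plum, spray, cream_jar, gel_palette, pusher's own z axis and vertical above 0.5 rad).
It also fails if it takes over 72 s, if anything falls off the work surface, if the arm or the gripper's body presses on something with over 40 N, if the wrist force passes 120 N, or if a joint passes its speed limit or range.

## Working session

There is one attempt and no reset: what is moved stays moved. The work goes in short steps, Python scripts to look and compute and a tool call to move; the robot and the scene stay as the last step left them, time stands still between calls to the robot, and variables do not carry over. Pictures are saved under pics/ and viewed, and the job is handed in when it is done.

Besides the shell and the picture viewer there is one more tool, called after "Call:" as name(argument=value, ...), one argument or row to a line, values as JSON. arm_command: Moves the arm, as the interface text tells. Its arguments: {"type":"object","properties":{"slide":{"type":"array","items":{"type":"array","items":{"type":"number"}}},"turn":{"type":"array","items":{"type":"array","items":{"type":"number"}}},"grip":{"type":"array","items":{"type":"number"}},"newtons":{"type":"number"}},"required":["slide","turn","grip"]}

```bash
mkdir -p pics
cat > h.py <<'E'
from workcell import env
import numpy as np, cv2
def save(n,img): cv2.imwrite('pics/'+n,img[:,:,::-1])
def px2w(cam,u,v,d):
    c=env.calibration(cam);K=np.array(c['K'])
    p=np.array([(u-K[0,2])/K[0,0]*d,-(v-K[1,2])/K[1,1]*d,-d,1])
    return (np.linalg.inv(np.array(c['camera_from_world']))@p)[:3]
def w2px(cam,p):
    c=env.calibration(cam);K=np.array(c['K'])
    q=np.array(c['camera_from_world'])@np.append(p,1)
    return K[0,0]*q[0]/-q[2]+K[0,2], K[1,1]*(-q[1])/-q[2]+K[1,2]
def cloud(cam,d):
    v,u=np.mgrid[0:400,0:640]
    c=env.calibration(cam);K=np.array(c['K'])
    P=np.stack([(u-K[0,2])/K[0,0]*d,-(v-K[1,2])/K[1,1]*d,-d,np.ones_like(d)],-1)
    return (P@np.linalg.inv(np.array(c['camera_from_world'])).T)[...,:3]
E
python3 - <<'E'
from h import *
for n in('side','top','wrist'):
    i,d=env.grab_frame(n); save(n+'0.png',i); np.save(n+'0.npy',d); c=env.calibration(n); print(n,c)
    if n!='wrist':
        for l in('pin_head','lever_ball','bore','holder'): print(l,[(np.round(x['point']),round(x['p'],2)) for x in env.search_frame(n,l)])
print(env.state())
E
```

```text
side {'K': array([[472.53362177,   0.        , 320.44466208],
       [  0.        , 472.53362177, 200.82285534],
       [  0.        ,   0.        ,   1.        ]]), 'camera_from_world': array([[ 9.16201693e-01, -4.00599961e-01, -9.70204017e-03,
        -5.54853789e+02],
       [ 2.08269061e-01,  4.55362877e-01,  8.65603055e-01,
        -2.01652156e+02],
       [-3.42342601e-01, -7.95087619e-01,  5.00636816e-01,
        -1.35274676e+03],
       [ 0.00000000e+00,  0.00000000e+00,  0.00000000e+00,
         1.00000000e+00]])}
pin_head [(array([ 504., -447.,  117.]), 0.84), (array([ 498., -360.,  112.]), 0.71), (array([ 586., -335.,  121.]), 0.6)]
lever_ball [(array([508., -74.,  84.]), 0.89)]
bore [(array([507., -49.,  58.]), 0.64), (array([512., -76.,  82.]), 0.46)]
holder [(array([ 483., -370.,   59.]), 0.56)]
top {'K': array([[510.19679085,   0.        , 328.20917322],
       [  0.        , 510.19679085, 186.59549356],
       [  0.        ,   0.        ,   1.        ]]), 'camera_from_world': array([[-2.06765734e-02, -9.99779340e-01, -3.70808291e-03,
        -5.81672984e+00],
       [
[... 1015 characters left out ...]
0e+00,  0.00000000e+00,
         1.00000000e+00]])}
{'time_s': 0.55, 'qpos': array([-7.55747209e+01,  1.83103012e+01,  8.96409588e+01,  1.34987416e-03,
        7.20418582e+01, -1.14593072e+00]), 'qvel': array([ 0.03285225,  0.05173484,  0.01230063,  0.03434732, -0.08981612,
        0.08358279]), 'effort': array([-7.77294713e-05, -4.12057972e+01, -2.32091171e+01,  7.28065521e-02,
        3.80152732e-02,  1.75725333e-06]), 'ee_pos': array([ 154.36061909, -553.90313827,  221.97867137]), 'ee_rot': array([ 99.42399659,  89.99299938, -65.00520974]), 'force': array([ 0.38928043, -0.41217184, -0.15147824]), 'torque': array([ 0.01944393,  0.01597422, -0.00723   ]), 'gripper_width': 91.38216038852008}
```

View pics/side0.png

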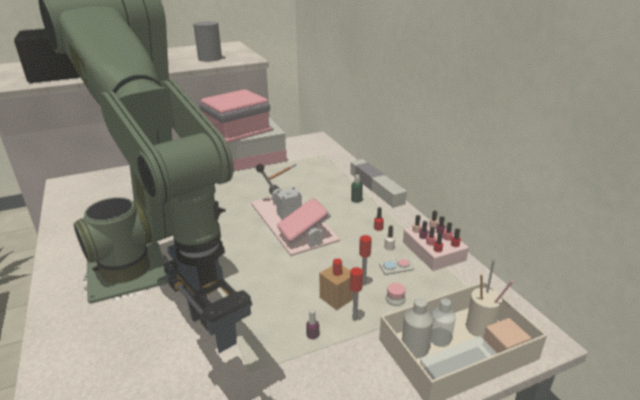

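View pics/top0.png

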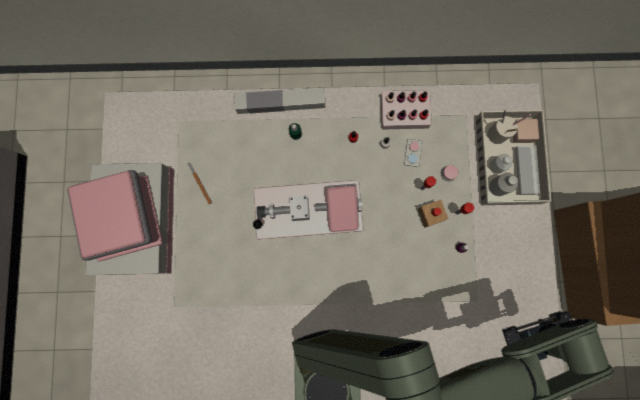

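Run:
```python
from h import *
a=cv2.imread('pics/side0.png')[220:350,270:430]; b=cv2.imread('pics/top0.png')[160:260,390:490]
cv2.imwrite('pics/crop.png',np.hstack([cv2.resize(a,(480,390),interpolation=cv2.INTER_CUBIC),cv2.resize(b,(300,390)),]))
d=np.load('top0.npy');P=cloud('top',d)
im=cv2.imread('pics/top0.png')
for x0,y0 in((437,212),(430,182),(468,208)):
    for (u,v) in((x0,y0),):
        print(u,v,P[v-2:v+3,u-2:u+3].mean((0,1)).round(1))
    w=P[y0-14:y0+15,x0-14:x0+15].reshape(-1,3); bgr=im[y0-14:y0+15,x0-14:x0+15].reshape(-1,3).astype(int)
    m=(bgr[:,2]>110)&(bgr[:,1]<60); q=w[m]; print(m.sum(),np.percentile(q,[5,50,95],axis=0).round(1).tolist())
c=cv2.imread('pics/top0.png')[170:250,240:380]; cv2.imwrite('pics/crop2.png',cv2.resize(c,(700,400),interpolation=cv2.INTER_CUBIC))
```

```text
437 212 [ 482.9 -323.1  249.4]
38 [[467.2, -359.0, 119.6], [498.3, -349.9, 124.3], [507.7, -292.6, 365.4]]
430 182 [ 574.8 -314.4  215.7]
62 [[575.2, -338.7, 149.0], [587.8, -328.6, 155.0], [599.3, -317.8, 160.9]]
468 208 [ 502.5 -436.9  155.4]
62 [[493.6, -449.2, 149.7], [505.6, -438.6, 154.6], [515.1, -429.0, 160.2]]
```

View pics/crop.png

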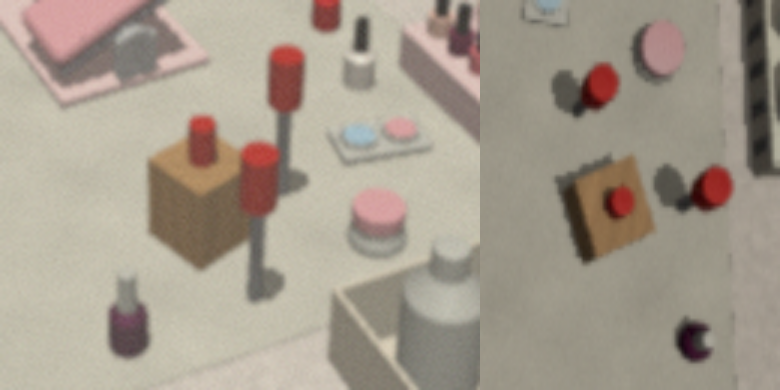

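View pics/crop2.png

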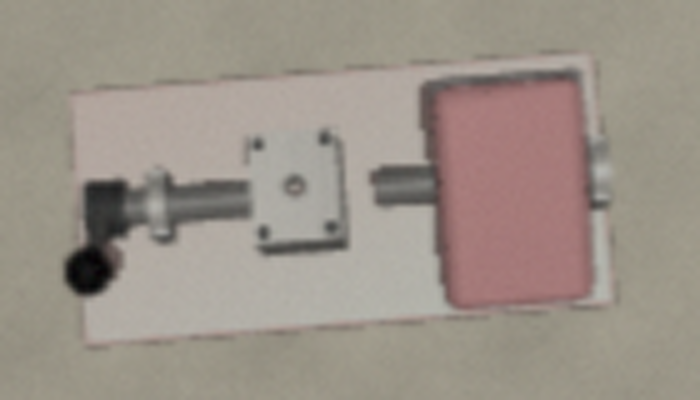

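```bash
cat >> h.py <<'E'
from scipy.spatial.transform import Rotation as Rn
def toolR(s=None):
    s=s or env.state(); return Rn.from_euler('xyz',s['ee_rot'],degrees=True).as_matrix()
def plan(target,jaw_deg,s=None):
    """target TCP pos mm; jaw yaw deg, tool down"""
    s=s or env.state(); R=toolR(s); a=np.radians(jaw_deg)
    x=np.array([0,0,-1.]);y=np.array([np.cos(a),np.sin(a),0]);z=np.cross(x,y)
    Rt=np.stack([x,y,z],1)
    sl=R.T@(np.array(target)-s['ee_pos'])/10; tv=Rn.from_matrix(R.T@Rt).as_rotvec()
    print('slide cm',sl.round(2),'turn',tv.round(4),'rows>=',max(np.linalg.norm(sl)*10/41.7,np.degrees(np.linalg.norm(tv))/7.16).round(1))
def show():
    s=env.state(); R=toolR(s); print('t',round(s['time_s'],2),'tcp',s['ee_pos'].round(1),'jaw',np.degrees(np.arctan2(R[1,1],R[0,1])).round(1),'down',R[:,0].round(3),'F',s['force'].round(1),'w',round(s['gripper_width'],1),'q',s['qpos'].round(0)); return s
def wpx2w(u,v,d,s):
    c=env.calibration('wrist');K=np.array(c['K']);
    p=np.array([(u-K[0,2])/K[0,0]*d,-(v-K[1,2])/K[1,1]*d,-d,1]); t=(np.array(c['T_tool_cam'])@p)[:3]
    return toolR(s)@t+s['ee_pos']
def wcloud(d,s):
    v,u=np.mgrid[0:400,0:640]; c=env.calibration('wrist');K=np.array(c['K'])
    P=np.stack([(u-K[0,2])/K[0,0]*d,-(v-K[1,2])/K[1,1]*d,-d,np.ones_like(d)],-1)
    return (P@np.array(c['T_tool_cam']).T)[...,:3]@toolR(s).T+s['ee_pos']
def ray_plane(u,v,z,s):
    a=wpx2w(u,v,100.,s); b=wpx2w(u,v,200.,s); return a+(b-a)*(z-a[2])/(b[2]-a[2])
def w2wpx(p,s):
    c=env.calibration('wrist');K=np.array(c['K']); T=np.array(c['T_tool_cam'])
    t=toolR(s).T@(np.array(p)-s['ee_pos']); q=np.linalg.inv(T)@np.append(t,1)
    return K[0,0]*q[0]/-q[2]+K[0,2], K[1,1]*(-q[1])/-q[2]+K[1,2]
E
python3 - <<'E'
from h import *
show()
for a in(-39,141,51,-129): print(a); plan([480,-350,270],a)
# bore by top
d=np.load('top0.npy');P=cloud('top',d)
for p in((299,207),(289,217),(298,210),(258,224)): print(p,np.median(P[p[1]-1:p[1]+2,p[0]-1:p[0]+2].reshape(-1,3),axis=0).round(1))
E
```

```text
t 0.55 tcp [ 154.4 -553.9  222. ] jaw -74.4 down [ 0. -0. -1.] F [ 0.4 -0.4 -0.2] w 91.4 q [-76.  18.  90.   0.  72.  -1.]
-39
slide cm [ -4.8  -10.9  -36.84] turn [-6.184e-01  0.000e+00 -1.000e-04] rows>= 9.3
141
slide cm [ -4.8  -10.9  -36.84] turn [ 2.5232e+00 -2.0000e-04 -0.0000e+00] rows>= 20.2
51
slide cm [ -4.8  -10.9  -36.84] turn [-2.1892e+00  1.0000e-04 -1.0000e-04] rows>= 17.5
-129
slide cm [ -4.8  -10.9  -36.84] turn [ 9.524e-01 -1.000e-04 -1.000e-04] rows>= 9.3
(299, 207) [529.7  79.   16.7]
(289, 217) [500.2 112.5  11.5]
(298, 210) [513.6  77.8  92.4]
(258, 224) [467.4 193.8 159.3]
```

Call:
arm_command(
  slide=[
    [-4.8,0,0],
    [-4.8,-3,-10],
    [-4.8,-10.9,-36.8],
    [-4.8,-10.9,-36.8],
    [-4.8,-10.9,-36.8],
    [-4.8,-10.9,-36.8],
    [-4.8,-10.9,-36.8],
    [-4.8,-10.9,-36.8],
    [-4.8,-10.9,-36.8],
    [-4.8,-10.9,-36.8],
    [-4.8,-10.9,-36.8],
    [-4.8,-10.9,-36.8],
    [-4.8,-10.9,-36.8],
    [-4.8,-10.9,-36.8],
  ],
  turn=[
    [0,0,0],
    [-0.1,0,0],
    [-0.618,0,0],
    [-0.618,0,0],
    [-0.618,0,0],
    [-0.618,0,0],
    [-0.618,0,0],
    [-0.618,0,0],
    [-0.618,0,0],
    [-0.618,0,0],
    [-0.618,0,0],
    [-0.618,0,0],
    [-0.618,0,0],
    [-0.618,0,0],
  ],
  grip=[0,0,0,0,0,0,0,0,0,0,0,0,0,0],
)

```text
time_s: 1.72
ee_pos: [478.4, -350.9, 269.9]
ee_rot: [-24.5, 89.9, -153.5]
force: [0.0, -0.8, 0.7]
gripper_width: 91.2
```

Run:
```python
from h import *
s=show(); i,d=env.grab_frame('wrist'); save('w1.png',i); np.save('w1.npy',d); np.save('w1s.npy',s,allow_pickle=True)
i,d=env.grab_frame('top'); save('top1.png',i);np.save('top1.npy',d)
i,d=env.grab_frame('side'); save('side1.png',i)
```

```text
t 1.72 tcp [ 478.4 -350.9  269.9] jaw -39.1 down [-0.001 -0.    -1.   ] F [ 0.  -0.8  0.7] w 91.2 q [-37.  19.  82.  -0.  79.   2.]
```

View pics/w1.png

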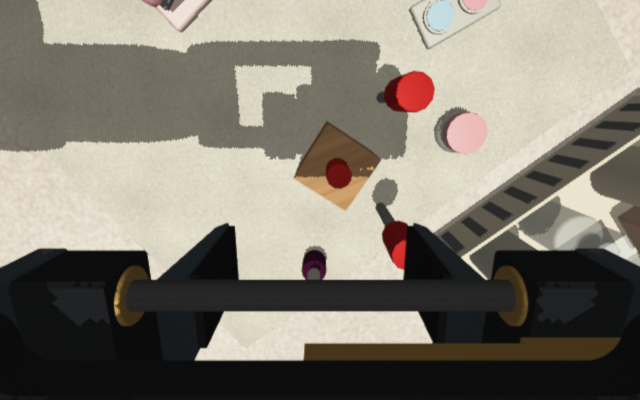

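Run:
```python
from h import *
d=np.load('w1.npy'); s=np.load('w1s.npy',allow_pickle=True).item(); im=cv2.imread('pics/w1.png').astype(int)
P=wcloud(d,s)
red=(im[...,2]>70)&(im[...,1]<0.35*im[...,2])&(im[...,0]<0.35*im[...,2])
n,l,st,c=cv2.connectedComponentsWithStats(red.astype(np.uint8))
for k in range(1,n):
    if st[k,4]<60: continue
    q=P[l==k]; z=np.percentile(q[:,2],90); t=q[abs(q[:,2]-z)<5]
    print(st[k],c[k].round(1),'top z',z.round(1),'top-centre',((t.min(0)+t.max(0))/2).round(1),np.ptp(t,axis=0).round(1), t.mean(0).round(1))
# holder top
m=(P[...,2]>78)&(P[...,2]<92)&(abs(P[...,0]-495)<60)&(abs(P[...,1]+348)<60)
r=cv2.minAreaRect(P[m][:,:2].astype(np.float32)); print('holder',r,P[m][:,2].mean())
```

```text
[ 391   72   43   40 1281] [412.8  91.9] top z 155.3 top-centre [ 589.6 -327.1  153.6] [30.3 29.7  6.4] [ 589.9 -327.   154.3]
[326 159  25  29 550] [338.1 173. ] top z 124.7 top-centre [ 501.2 -347.9  123.4] [21.6 22.   5.6] [ 501.  -347.7  123.8]
[388 222  19  47 606] [398.3 243.3] top z 155.1 top-centre [ 503.5 -433.7  153.3] [20.8 23.   6.1] [ 501.7 -430.7  154.1]
holder ((500.0911865234375, -348.8137512207031), (66.33575439453125, 66.09051513671875), 18.063310623168945) 83.91807775571748
```

Run:
```python
from h import *
plan([500.6,-348.2,97],-39)
```

```text
slide cm [17.32  1.54 -1.65] turn [-0.0026  0.0004 -0.0002] rows>= 4.2
```

Call:
arm_command(
  slide=[
    [0,1.54,-1.65],
    [2,1.54,-1.65],
    [5,1.54,-1.65],
    [8,1.54,-1.65],
    [11,1.54,-1.65],
    [14,1.54,-1.65],
    [16,1.54,-1.65],
    [17,1.54,-1.65],
    [17.3,1.54,-1.65],
    [17.3,1.54,-1.65],
    [17.3,1.54,-1.65],
    [17.3,1.54,-1.65],
  ],
  turn=[
    [0,0,0],
    [0,0,0],
    [0,0,0],
    [0,0,0],
    [0,0,0],
    [0,0,0],
    [0,0,0],
    [0,0,0],
    [0,0,0],
    [0,0,0],
    [0,0,0],
    [0,0,0],
  ],
  grip=[0,0,80,80,80,80,80,80,80,80,80,80],
)

```text
time_s: 2.87
ee_pos: [502.8, -347.8, 98.8]
ee_rot: [92.9, 89.8, -36.1]
force: [-0.1, 0.7, 0.8]
gripper_width: 62.7
```

Run:
```python
from h import *
s=show(); i,d=env.grab_frame('wrist'); save('w2.png',i)
```

```text
t 2.87 tcp [ 502.8 -347.8   98.8] jaw -39.0 down [ 0.003 -0.002 -1.   ] F [-0.1  0.7  0.8] w 62.7 q [-36.  27.  95.  -0.  58.   3.]
```

View pics/w2.png

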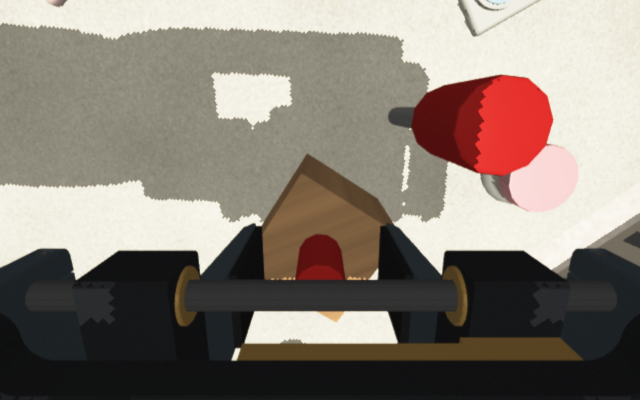

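Call:
arm_command(
  slide=[
    [0,0,0],
    [0,0,0],
    [0,0,0],
    [0,0,0],
    [0,0,0],
    [0,0,0],
    [0,0,0],
    [0,0,0],
  ],
  turn=[
    [0,0,0],
    [0,0,0],
    [0,0,0],
    [0,0,0],
    [0,0,0],
    [0,0,0],
    [0,0,0],
    [0,0,0],
  ],
  grip=[255,255,255,255,255,255,255,255],
  newtons=30,
)

```text
time_s: 3.58
ee_pos: [502.0, -347.0, 97.0]
ee_rot: [84.0, 90.0, -45.0]
force: [-0.0, -0.8, 0.5]
gripper_width: 23.0
```

Call:
arm_command(
  slide=[
    [-1,0,0],
    [-3,0,0],
    [-6,0,0],
    [-9,0,0],
    [-12,0,0],
    [-15,0,0],
    [-18,0,0],
    [-18,0,0],
    [-18,0,0],
  ],
  turn=[
    [0,0,0],
    [0,0,0],
    [0,0,0],
    [0,0,0],
    [0,0,0],
    [0,0,0],
    [0,0,0],
    [0,0,0],
    [0,0,0],
  ],
  grip=[255,255,255,255,255,255,255,255,255],
)

```text
time_s: 4.33
ee_pos: [502.4, -347.3, 279.5]
ee_rot: [92.4, 89.7, -36.6]
force: [0.6, 0.7, -0.4]
gripper_width: 23.2
```

Run:
```python
from h import *
s=show()
d=np.load('top1.npy');P=cloud('top',d)
m=(abs(P[...,2]-96)<5)&(abs(P[...,0]-515)<60)&(abs(P[...,1]-78)<60)
q=P[m]; r=cv2.minAreaRect(q[:,:2].astype(np.float32)); print(m.sum(),r,q.mean(0))
i,d=env.grab_frame('wrist'); save('w3.png',i)
i,d=env.grab_frame('side'); save('side2.png',i)
for a in (-39,0,90,-90): plan([514,10,310],a)
```

```text
t 4.33 tcp [ 502.4 -347.3  279.5] jaw -39.0 down [ 0.004 -0.003 -1.   ] F [ 0.6  0.7 -0.4] w 23.2 q [-36.  20.  79.  -0.  81.   3.]
318 ((524.0655517578125, 75.4764404296875), (70.05345916748047, 56.32478332519531), 3.3494834899902344) [523.6410523   75.36067918  96.18823844]
slide cm [ -3.35 -21.47 -28.5 ] turn [-0.0004  0.0002  0.0021] rows>= 8.6
slide cm [ -3.35 -21.47 -28.5 ] turn [-6.81e-01 -5.00e-04  2.10e-03] rows>= 8.6
slide cm [ -3.35 -21.47 -28.5 ] turn [-2.2518e+00 -2.3000e-03  1.4000e-03] rows>= 18.0
slide cm [ -3.35 -21.47 -28.5 ] turn [0.8898 0.0011 0.0019] rows>= 8.6
```

View pics/w3.png

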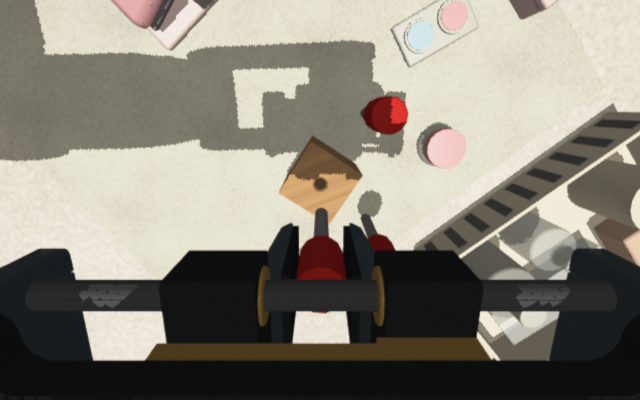

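View pics/side2.png

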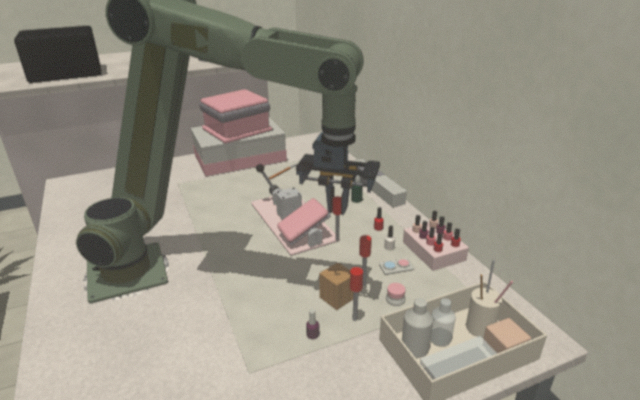

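Run:
```python
from h import *
plan([524,35,310],3.35)
```

```text
slide cm [ -3.35 -22.26 -31.07] turn [-7.395e-01 -6.000e-04  2.100e-03] rows>= 9.2
```

Call:
arm_command(
  slide=[
    [-2,-1,-2],
    [-3.35,-4,-6],
    [-3.35,-8,-11],
    [-3.35,-12,-16],
    [-3.35,-15,-21],
    [-3.35,-18,-25],
    [-3.35,-20,-28],
    [-3.35,-21.5,-30],
    [-3.35,-22.26,-31.07],
    [-3.35,-22.26,-31.07],
    [-3.35,-22.26,-31.07],
    [-3.35,-22.26,-31.07],
    [-3.35,-22.26,-31.07],
    [-3.35,-22.26,-31.07],
    [-3.35,-22.26,-31.07],
  ],
  turn=[
    [0,0,0],
    [-0.08,0,0],
    [-0.16,0,0],
    [-0.26,0,0],
    [-0.36,0,0],
    [-0.46,0,0],
    [-0.56,0,0],
    [-0.66,0,0],
    [-0.74,0,0],
    [-0.74,0,0.002],
    [-0.74,0,0.002],
    [-0.74,0,0.002],
    [-0.74,0,0.002],
    [-0.74,0,0.002],
    [-0.74,0,0.002],
  ],
  grip=[255,255,255,255,255,255,255,255,255,255,255,255,255,255,255],
)

```text
time_s: 5.68
ee_pos: [524.5, 33.3, 310.0]
ee_rot: [40.4, 89.9, -46.4]
force: [0.7, -0.2, -0.5]
gripper_width: 23.2
```

Run:
```python
from h import *
s=show(); i,d=env.grab_frame('wrist'); save('w4.png',i); np.save('w4.npy',d); np.save('w4s.npy',s,allow_pickle=True)
P=wcloud(d,s)
m=(abs(P[...,2]-96)<4)&(abs(P[...,0]-524)<50)&(abs(P[...,1]-75)<50)
q=P[m]; r=cv2.minAreaRect(q[:,:2].astype(np.float32)); print(m.sum(),r,q.mean(0))
print('proj bore',w2wpx([524,75.5,96],s))
```

```text
t 5.68 tcp [524.5  33.3 310. ] jaw 3.3 down [ 0.001 -0.001 -1.   ] F [ 0.7 -0.2 -0.5] w 23.2 q [ 2. 11. 87. -0. 82. -1.]
3239 ((525.807373046875, 78.46195983886719), (70.14263916015625, 55.07668685913086), 3.2343995571136475) [525.72170305  79.12193851  96.03027056]
proj bore (np.float64(322.4402656041198), np.float64(140.76135510232666))
```

View pics/w4.png

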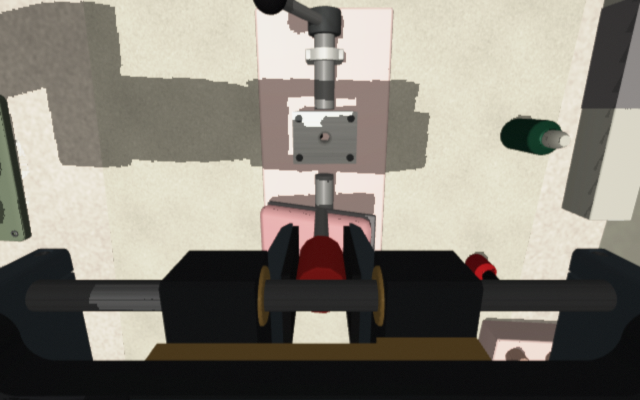

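Run:
```python
from h import *
d=np.load('w4.npy'); s=np.load('w4s.npy',allow_pickle=True).item()
P=wcloud(d,s); print(ray_plane(324.5,137.5,96,s))
plan([525.7,79.8,205],3.3)
```

```text
[526.03827763  79.13417178  96.        ]
slide cm [10.51  0.37 -4.64] turn [-0.0006  0.001  -0.0012] rows>= 2.8
```

Call:
arm_command(
  slide=[
    [0,0.1,-2],
    [0,0.37,-4],
    [1,0.37,-4.64],
    [3,0.37,-4.64],
    [5.5,0.37,-4.64],
    [8,0.37,-4.64],
    [10,0.37,-4.64],
    [10.5,0.37,-4.64],
    [10.5,0.37,-4.64],
    [10.5,0.37,-4.64],
    [10.5,0.37,-4.64],
  ],
  turn=[
    [0,0,0],
    [0,0,0],
    [0,0,0],
    [0,0,0],
    [0,0,0],
    [0,0,0],
    [0,0,0],
    [0,0,0],
    [0,0,0],
    [0,0,0],
    [0,0,0],
  ],
  grip=[255,255,255,255,255,255,255,255,255,255,255],
)

```text
time_s: 6.65
ee_pos: [526.7, 80.8, 206.8]
ee_rot: [81.8, 89.7, -4.9]
force: [0.0, -0.6, -1.3]
gripper_width: 23.4
```

Run:
```python
from h import *
s=show(); i,d=env.grab_frame('wrist'); np.save('w5.npy',d); np.save('w5s.npy',s,allow_pickle=True); np.save('w5i.npy',i)
j,_=env.grab_frame('side'); 
save('w5.png',np.vstack([cv2.resize(i[120:300,240:400],(640,720))[:560]]))
u,v=w2px('side',[526,79,110]); u,v=int(u),int(v); save('s5.png',cv2.resize(j[v-60:v+40,u-60:u+60],(720,600),interpolation=cv2.INTER_CUBIC))
show()
```

```text
t 6.65 tcp [526.7  80.8 206.8] jaw 3.4 down [ 0.005 -0.    -1.   ] F [ 0.  -0.6 -1.3] w 23.4 q [ 8. 15. 97. -0. 68.  4.]
t 6.75 tcp [526.6  81.  206.8] jaw 3.4 down [ 0.005 -0.    -1.   ] F [ 0.1 -0.3 -0.6] w 23.0 q [ 8. 15. 97. -0. 68.  4.]
```

View pics/w5.png

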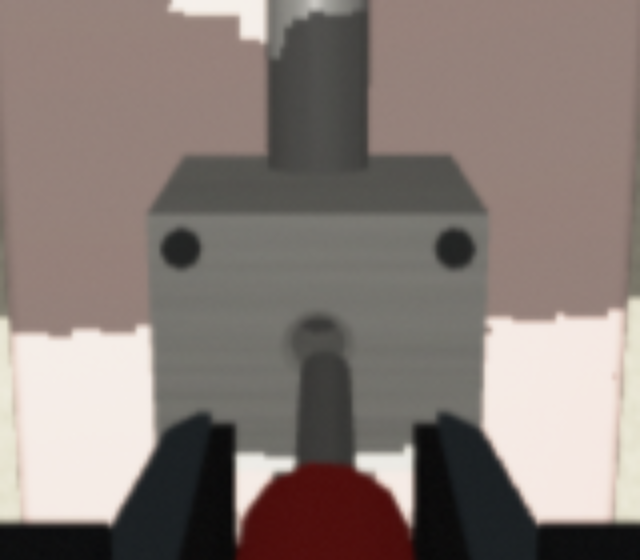

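View pics/s5.png

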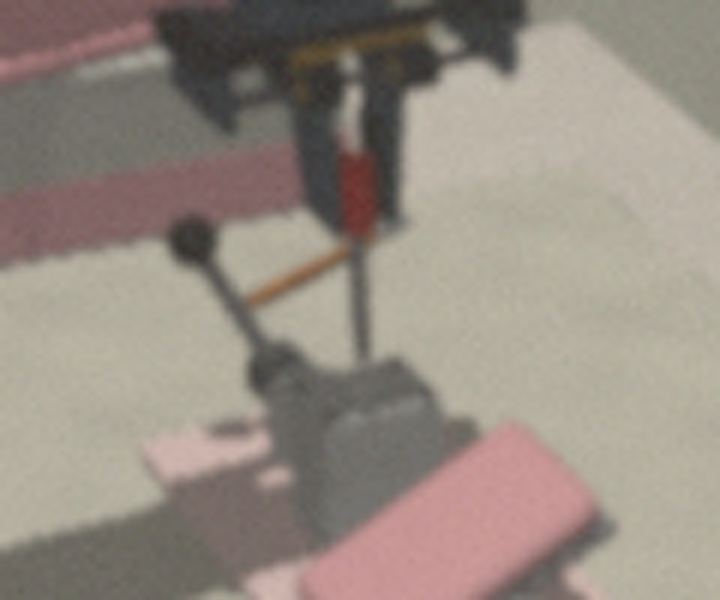

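Run:
```python
from h import *
s=np.load('w5s.npy',allow_pickle=True).item(); i=np.load('w5i.npy'); d=np.load('w5.npy');P=wcloud(d,s)
save('w5b.png',cv2.resize(i[185:245,285:355],(700,600),interpolation=cv2.INTER_NEAREST))
R=toolR(s)
tl=lambda p:(R.T@(np.array(p)-s['ee_pos'])).round(2)
print('bore',tl(ray_plane(319.5,205.5,96,s)))
for r in (207,208,209): print('tip edge',r,tl(ray_plane(321.5,r,116.5,s)))
# shank via depth: cols 316-327, rows 212-230
q=P[212:236,319:324].reshape(-1,3); q=q[(q[:,2]>110)&(q[:,2]<200)]
t=(q-s['ee_pos'])@R
for lo in range(40,100,10):
    k=t[(t[:,0]>lo)&(t[:,0]<lo+10)]; 
    if len(k): print(lo,len(k),k.mean(0).round(2),k[:,2].min().round(2))
```

```text
bore [110.82  -1.14   1.52]
tip edge 207 [90.32  0.5  -3.18]
tip edge 208 [90.32  0.5  -2.37]
tip edge 209 [90.32  0.5  -1.56]
40 26 [45.12  0.11 -2.89] -3.42
50 24 [55.15  0.07 -2.89] -3.42
60 22 [65.13  0.1  -2.88] -3.3
70 19 [74.65  0.14 -2.89] -3.15
```

View pics/w5b.png

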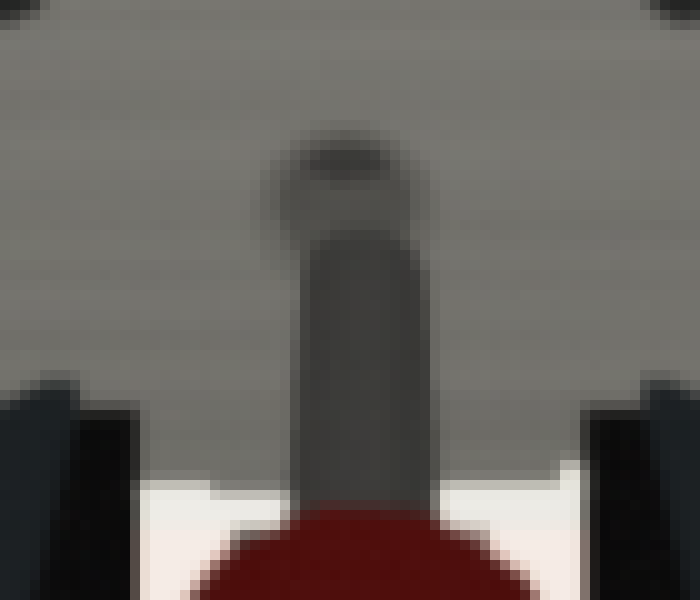

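Run:
```python
from h import *
s=np.load('w5s.npy',allow_pickle=True).item()
R=toolR(s); print(R.round(4)); c=env.calibration('wrist'); print(c)
p=wpx2w(321.5,208,260.,s); print(R.T@(p-s['ee_pos']), p)
for u in(319.0,320.8): print(u,[(R.T@(ray_plane(u,r,z,s)-s['ee_pos'])).round(2) for r,z in((205.5,96),(208,116.5))])
```

```text
[[ 4.700e-03  9.983e-01  5.860e-02]
 [-4.000e-04  5.860e-02 -9.983e-01]
 [-1.000e+00  4.700e-03  7.000e-04]]
{'K': array([[340.24370906,   0.        , 320.6238219 ],
       [  0.        , 340.24370906, 203.0736676 ],
       [  0.        ,   0.        ,   1.        ]]), 'T_tool_cam': array([[ 6.12248192e-04,  2.70175366e-01, -9.62810935e-01,
        -1.62521821e+02],
       [ 9.99999718e-01,  2.54131598e-04,  7.07208541e-04,
         5.31488487e-03],
       [ 4.35751007e-04, -9.62811096e-01, -2.70175134e-01,
        -7.72870660e+01],
       [ 0.00000000e+00,  0.00000000e+00,  0.00000000e+00,
         1.00000000e+00]])}
[86.79235779  0.49002243 -3.41674002] [527.43958512  84.24253789 120.0295442 ]
319.0 [array([110.82,  -1.55,   1.52]), array([90.31, -1.44, -2.37])]
320.8 [array([ 1.1082e+02, -5.0000e-02,  1.5200e+00]), array([ 9.032e+01, -5.000e-02, -2.370e+00])]
```

Call:
arm_command(
  slide=[
    [0,-0.15,0],
    [0.3,-0.15,0],
    [0.8,-0.15,0],
    [1.2,-0.15,0],
    [1.6,-0.15,0],
    [2.0,-0.15,0],
    [2.4,-0.15,0],
    [2.7,-0.15,0],
    [2.7,-0.15,0],
    [2.7,-0.15,0],
  ],
  turn=[
    [0,0,0],
    [0,0,0],
    [0,0,0],
    [0,0,0],
    [0,0,0],
    [0,0,0],
    [0,0,0],
    [0,0,0],
    [0,0,0],
    [0,0,0],
  ],
  grip=[255,255,255,255,255,255,255,255,255,255],
)

```text
time_s: 7.58
ee_pos: [524.7, 80.9, 178.3]
ee_rot: [67.5, 89.9, -19.2]
force: [0.9, -0.6, -1.0]
gripper_width: 23.5
```

Run:
```python
from h import *
s=show(); i,d=env.grab_frame('wrist'); np.save('w6.npy',d); np.save('w6s.npy',s,allow_pickle=True)
save('w6.png',cv2.resize(i[185:245,285:355],(700,600),interpolation=cv2.INTER_NEAREST))
```

```text
t 7.58 tcp [524.7  80.9 178.3] jaw 3.4 down [ 0.002 -0.001 -1.   ] F [ 0.9 -0.6 -1. ] w 23.5 q [ 8. 16. 99. -0. 64.  4.]
```

View pics/w6.png

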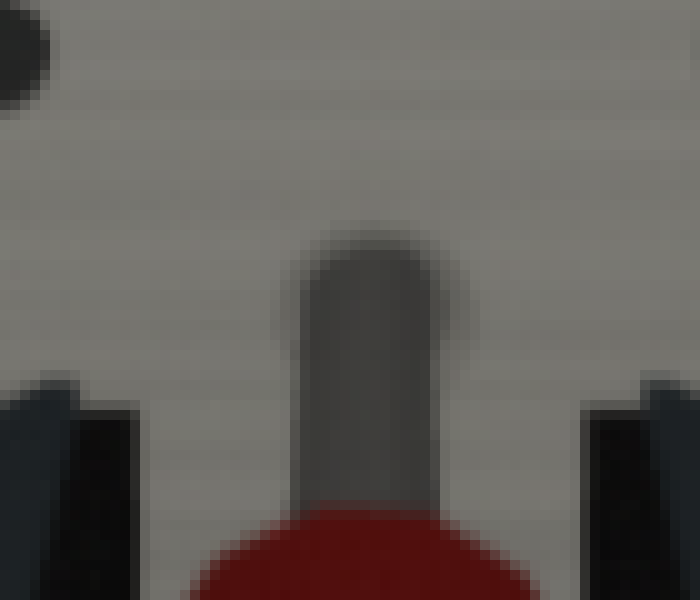

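Call:
arm_command(
  slide=[
    [0.3,0.03,0],
    [0.6,0.03,0],
    [0.9,0.03,0],
    [1.2,0.03,0],
    [1.5,0.03,0],
    [1.8,0.03,0],
    [2.05,0.03,0],
    [2.05,0.03,0],
    [2.05,0.03,0],
  ],
  turn=[
    [0,0,0],
    [0,0,0],
    [0,0,0],
    [0,0,0],
    [0,0,0],
    [0,0,0],
    [0,0,0],
    [0,0,0],
    [0,0,0],
  ],
  grip=[255,255,255,255,255,255,255,255,255],
)

```text
time_s: 8.38
ee_pos: [524.8, 80.9, 157.7]
ee_rot: [65.4, 89.9, -21.2]
force: [2.4, -0.4, -0.9]
gripper_width: 23.5
```

Run:
```python
from h import *
s=show(); i,d=env.grab_frame('wrist'); j,_=env.grab_frame('side')
u,v=w2px('side',[526,79,110]); u,v=int(u),int(v)
a=cv2.resize(i[130:300,230:410],(500,472)); b=cv2.resize(j[v-60:v+40,u-50:u+50],(300,472)[:1]+(472,),interpolation=cv2.INTER_CUBIC)
save('w7.png',np.hstack([a,b])); show()
```

```text
t 8.38 tcp [524.8  80.9 157.7] jaw 3.4 down [ 0.002 -0.001 -1.   ] F [ 2.4 -0.4 -0.9] w 23.5 q [  8.  17. 101.  -0.  62.   4.]
t 8.48 tcp [524.8  80.9 158. ] jaw 3.4 down [ 0.002 -0.001 -1.   ] F [ 1.8 -0.9 -0.7] w 23.5 q [  8.  17. 101.  -0.  62.   4.]
```

View pics/w7.png

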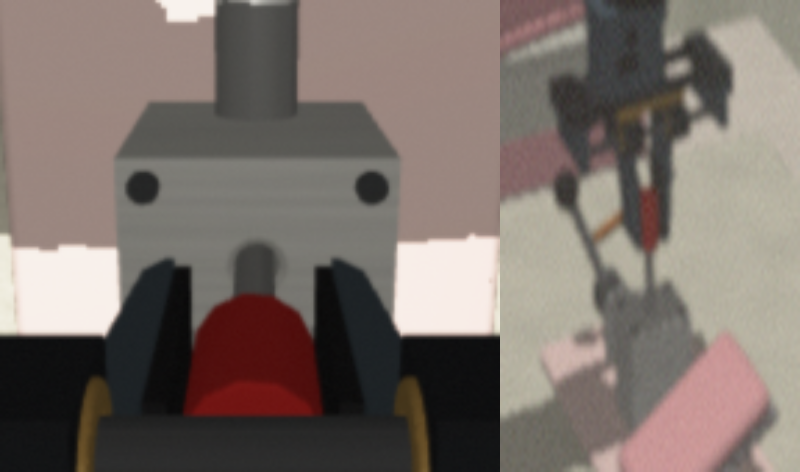

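Call:
arm_command(
  slide=[
    [0,0.03,0],
    [0,0.03,0],
    [0,0.03,0],
    [0,0.03,0],
    [0,0.03,0],
    [0,0.03,0],
  ],
  turn=[
    [0,0,0],
    [0,0,0],
    [0,0,0],
    [0,0,0],
    [0,0,0],
    [0,0,0],
  ],
  grip=[150,140,130,120,120,120],
)

```text
time_s: 8.98
ee_pos: [524.8, 81.0, 157.9]
ee_rot: [65.3, 89.9, -21.3]
force: [0.9, -0.3, 0.1]
gripper_width: 48.1
```

Call:
arm_command(
  slide=[
    [-1,0,0],
    [-3,0,0],
    [-6,0,0],
    [-9,0,0],
    [-12,0,0],
    [-13,0,0],
  ],
  turn=[
    [0,0,0],
    [0,0,0],
    [0,0,0],
    [0,0,0],
    [0,0,0],
    [0,0,0],
  ],
  grip=[110,110,110,110,110,110],
)

```text
time_s: 9.48
ee_pos: [526.5, 81.3, 293.4]
ee_rot: [89.9, 89.4, 3.3]
force: [1.6, 0.5, 0.5]
gripper_width: 52.2
```

Run:
```python
from h import *
s=show(); i,d=env.grab_frame('wrist'); save('w8.png',i); np.save('w8.npy',d); np.save('w8s.npy',s,allow_pickle=True)
P=wcloud(d,s); im=i.astype(int)
red=(im[...,0]>60)&(im[...,1]<0.35*im[...,0])&(im[...,2]<0.35*im[...,0])&(P[...,2]<230)&(abs(P[...,0]-525)<40)&(abs(P[...,1]-80)<40)
q=P[red]; z=np.percentile(q[:,2],90); t=q[abs(q[:,2]-z)<4]; print(red.sum(),'top z',z,t.mean(0).round(1),np.ptp(t,axis=0).round(1))
m=(abs(P[...,2]-96)<4)&(abs(P[...,0]-524)<50)&(abs(P[...,1]-75)<50)
q=P[m]; r=cv2.minAreaRect(q[:,:2].astype(np.float32)); print(r,q.mean(0))
print(env.search_frame('wrist','lever_ball'))
```

```text
t 9.48 tcp [526.5  81.3 293.4] jaw 3.4 down [ 0.011  0.001 -1.   ] F [1.6 0.5 0.5] w 52.2 q [ 8. 12. 88. -0. 79.  4.]
725 top z 183.49971359746763 [523.9  79.6 182.7] [21.  21.6  5.1]
((525.8255615234375, 78.2983627319336), (69.96704864501953, 56.0693473815918), 3.188577890396118) [525.90036531  82.55538998  96.06735184]
[{'point': [523.6, -7.2, 82.7], 'p': 0.69}]
```

View pics/w8.png

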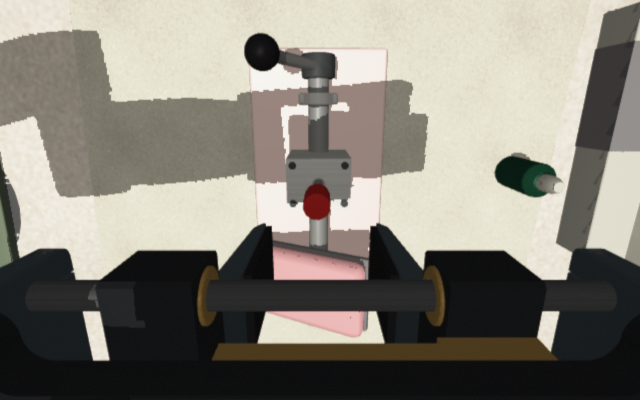

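Run:
```python
from h import *
s=np.load('w8s.npy',allow_pickle=True).item(); d=np.load('w8.npy');P=wcloud(d,s)
q=P[44:60,254:271].reshape(-1,3); q=q[(q[:,2]>110)]; z=q[:,2].max(); print(len(q),q.mean(0),q.max(0))
# sphere fit r=15
from scipy.optimize import least_squares
r=least_squares(lambda c:np.linalg.norm(q-c,axis=1)-15,q.mean(0)-[0,0,10],loss='soft_l1'); print(r.x,np.std(r.fun))
ex=np.array([np.cos(.056),np.sin(.056),0]);ey=np.array([-ex[1],ex[0],0]); b=np.array([525.7,78.5,96]); rel=r.x-b
print('bx',rel@ex,'by',rel@ey,'lean',np.arctan2(rel@ex,r.x[2]-45),np.hypot(rel@ex,r.x[2]-45))
```

```text
272 [473.35916424 199.33962668 157.50166626] [479.7039552  205.81565252 160.62944482]
[470.67707739 200.18231058 143.73844578] 0.7164584819954929
bx -48.126020818521745 by 124.57123600807556 lean -0.45352427952239427 109.84258989290171
```

```bash
cat >> h.py <<'E'
def pinchk(tag=''):
    i,_=env.grab_frame('side'); j,d=env.grab_frame('top')
    im=i.astype(int); u,v=w2px('side',[525,79,163]); u,v=int(u),int(v)
    def red(im): return np.clip(im[...,0]-1.0*(im[...,1]+im[...,2])/2-25,0,None)
    w=red(im[v-14:v+20,u-12:u+13]); vv,uu=np.mgrid[v-14:v+20,u-12:u+13]
    jm=j.astype(int); U,V=w2px('top',[525,79,183]); U,V=int(U),int(V); P=cloud('top',d)
    W=red(jm[V-9:V+10,U-9:U+10]); Q=P[V-9:V+10,U-9:U+10]; ok=(W>25)
    c=np.average(np.stack([uu,vv],-1).reshape(-1,2),axis=0,weights=w.ravel()+1e-9)
    zt=np.median(Q[ok][:,2]) if ok.sum() else np.nan
    print('PIN side centroid',c.round(2),'w',w.sum(),'top medz',zt,ok.sum())
    return i,j
E
python3 - <<'E'
from h import *
for _ in range(2): i,j=pinchk()
save('s9.png',i); plan([470.7,200.2,250],3.3);plan([470.7,200.2,148],3.3)
E
```

```text
PIN side centroid [285.18 174.08] w 2143.0 top medz nan 0
PIN side centroid [285.16 173.99] w 2158.5 top medz nan 0
slide cm [  3.58  -4.58 -12.23] turn [0.0014 0.0011 0.0023] rows>= 3.2
slide cm [ 13.78  -4.56 -12.24] turn [0.0014 0.0011 0.0023] rows>= 4.6
```

View pics/s9.png

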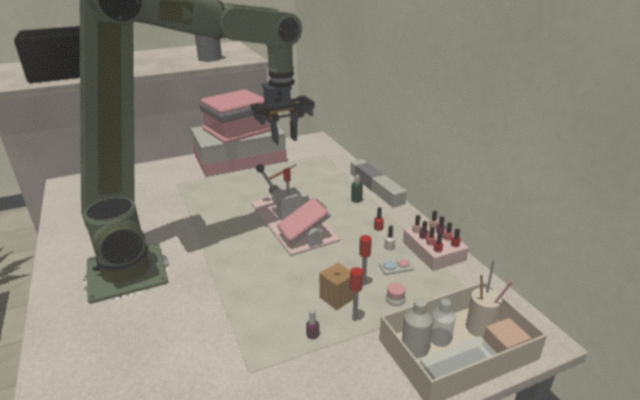

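Call:
arm_command(
  slide=[
    [0,-1.5,-3.5],
    [0,-3,-7],
    [0,-4.5,-10.5],
    [1,-4.6,-12.2],
    [4,-4.6,-12.2],
    [7,-4.6,-12.2],
    [10,-4.6,-12.2],
    [12,-4.6,-12.2],
    [13.5,-4.6,-12.2],
    [13.8,-4.6,-12.2],
    [13.8,-4.6,-12.2],
  ],
  turn=[
    [0,0,0],
    [0,0,0],
    [0,0,0],
    [0,0,0],
    [0,0,0],
    [0,0,0],
    [0,0,0],
    [0,0,0],
    [0,0,0],
    [0,0,0],
    [0,0,0],
  ],
  grip=[110,110,110,110,110,110,110,110,110,110,110],
)

```text
time_s: 10.7
ee_pos: [470.5, 199.5, 147.7]
ee_rot: [-50.4, 89.8, -137.0]
force: [0.2, 0.5, 0.5]
gripper_width: 51.8
```

Run:
```python
from h import *
s=show(); i,j=pinchk(); k,_=env.grab_frame('wrist')
save('a10.png',np.vstack([k[180:400],np.hstack([cv2.resize(i[110:230,220:350],(320,296)),cv2.resize(j[150:260,230:350],(320,296))])]))
```

```text
t 10.7 tcp [470.5 199.5 147.7] jaw 3.4 down [-0.003 -0.003 -1.   ] F [0.2 0.5 0.5] w 51.8 q [ 22.  16. 104.  -0.  60.  18.]
PIN side centroid [285.57 172.81] w 3634.0 top medz 181.8021758399368 49
```

View pics/a10.png

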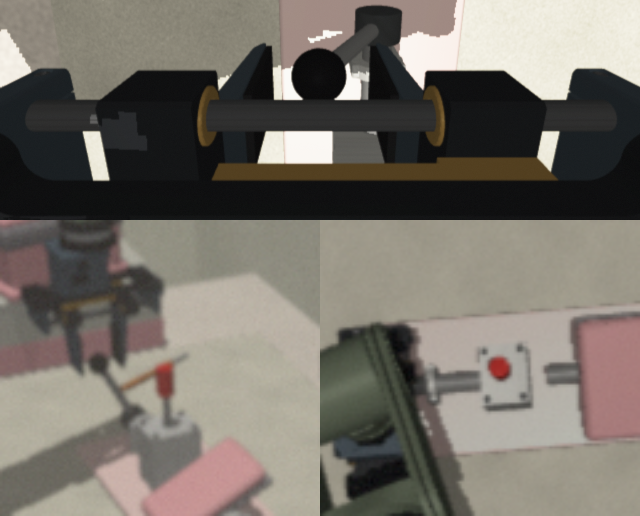

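Call:
arm_command(
  slide=[
    [0,0.3,0],
    [0,0.6,0],
    [0,0.9,0],
    [0,1.1,0],
    [0,1.3,0],
    [0,1.5,0],
    [0,1.7,0],
    [0,1.9,0],
    [0,2.1,0],
    [0,2.3,0],
    [0,2.5,0],
    [0,2.7,0],
    [0,2.7,0],
  ],
  turn=[
    [0,0,0],
    [0,0,0],
    [0,0,0],
    [0,0,0],
    [0,0,0],
    [0,0,0],
    [0,0,0],
    [0,0,0],
    [0,0,0],
    [0,0,0],
    [0,0,0],
    [0,0,0],
    [0,0,0],
  ],
  grip=[110,110,110,110,110,110,110,110,110,110,110,110,110],
)

```text
time_s: 11.93
ee_pos: [499.6, 201.7, 149.8]
ee_rot: [75.7, 89.8, -10.9]
force: [-1.9, -0.3, 0.8]
gripper_width: 51.9
```

```bash
cat > chk.py <<'E'
from h import *
import sys
s=show(); i,j=pinchk(); k,_=env.grab_frame('wrist')
save(sys.argv[1],np.vstack([k[180:400],np.hstack([cv2.resize(i[110:230,220:350],(320,296)),cv2.resize(j[150:260,230:350],(320,296))])]))
E
python3 chk.py a11.png
```

```text
t 11.93 tcp [499.6 201.7 149.8] jaw 3.4 down [ 0.003 -0.001 -1.   ] F [-1.9 -0.3  0.8] w 51.9 q [ 21.  18. 101.  -0.  61.  17.]
PIN side centroid [285.06 172.93] w 3573.0 top medz 182.80227423620647 46
```

View pics/a11.png

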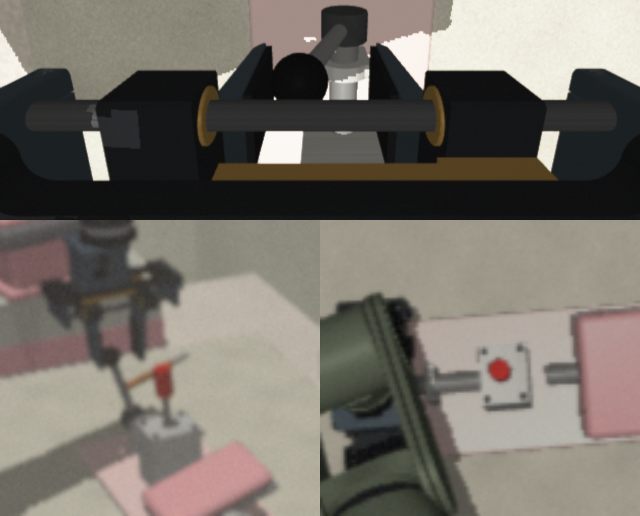

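Call:
arm_command(
  slide=[
    [0,0.1,0],
    [0,0.2,0],
    [0,0.3,0],
    [0,0.4,0],
    [0,0.4,0],
  ],
  turn=[
    [0,0,0],
    [0,0,0],
    [0,0,0],
    [0,0,0],
    [0,0,0],
  ],
  grip=[110,110,110,110,110],
)

```text
time_s: 12.5
ee_pos: [503.0, 201.8, 149.8]
ee_rot: [67.2, 89.9, -19.4]
force: [-2.7, 0.4, 1.7]
gripper_width: 51.8
```

```bash
python3 chk.py a12.png
```

```text
t 12.5 tcp [503.  201.8 149.8] jaw 3.4 down [ 0.002 -0.001 -1.   ] F [-2.7  0.4  1.7] w 51.8 q [ 21.  19. 100.  -0.  61.  17.]
PIN side centroid [285.06 172.93] w 3614.0 top medz 183.0380369203731 46
```

Call:
arm_command(
  slide=[
    [0,0.1,0],
    [0,0.2,0],
    [0,0.3,0],
    [0,0.4,0],
    [0,0.4,0],
  ],
  turn=[
    [0,0,0],
    [0,0,0],
    [0,0,0],
    [0,0,0],
    [0,0,0],
  ],
  grip=[110,110,110,110,110],
)

```text
time_s: 13.07
ee_pos: [507.1, 202.1, 149.8]
ee_rot: [69.6, 89.9, -17.1]
force: [-1.9, -0.4, 1.6]
gripper_width: 51.7
```

```bash
python3 chk.py a13.png
```

```text
t 13.07 tcp [507.1 202.1 149.8] jaw 3.4 down [ 0.002 -0.001 -1.   ] F [-1.9 -0.4  1.6] w 51.7 q [ 21.  19. 100.  -0.  61.  17.]
PIN side centroid [285.08 172.95] w 3624.5 top medz 183.3636899090709 46
```

Call:
arm_command(
  slide=[
    [0,0.1,0],
    [0,0.2,0],
    [0,0.3,0],
    [0,0.4,0],
    [0,0.5,0],
  ],
  turn=[
    [0,0,0],
    [0,0,0],
    [0,0,0],
    [0,0,0],
    [0,0,0],
  ],
  grip=[110,110,110,110,110],
)

```text
time_s: 13.63
ee_pos: [511.9, 202.4, 149.8]
ee_rot: [65.9, 89.9, -20.7]
force: [-2.6, -1.1, 1.4]
gripper_width: 51.8
```

```bash
python3 chk.py a14.png
```

```text
t 13.63 tcp [511.9 202.4 149.8] jaw 3.4 down [ 0.002 -0.001 -1.   ] F [-2.6 -1.1  1.4] w 51.8 q [20. 19. 99. -0. 61. 17.]
PIN side centroid [285.06 172.96] w 3621.5 top medz 182.06094987357437 46
```

Call:
arm_command(
  slide=[
    [0,0.1,0],
    [0,0.2,0],
    [0,0.3,0],
    [0,0.4,0],
    [0,0.5,0],
  ],
  turn=[
    [0,0,0],
    [0,0,0],
    [0,0,0],
    [0,0,0],
    [0,0,0],
  ],
  grip=[110,110,110,110,110],
)

```text
time_s: 14.2
ee_pos: [516.9, 202.7, 149.8]
ee_rot: [67.9, 89.9, -18.7]
force: [-3.1, -0.2, 1.4]
gripper_width: 51.8
```

```bash
python3 chk.py a15.png
```

```text
t 14.2 tcp [516.9 202.7 149.8] jaw 3.4 down [ 0.002 -0.001 -1.   ] F [-3.1 -0.2  1.4] w 51.8 q [20. 20. 99. -0. 62. 17.]
PIN side centroid [285.02 172.96] w 3676.0 top medz 182.28816136269438 47
```

Call:
arm_command(
  slide=[
    [0,0.1,0],
    [0,0.2,0],
    [0,0.3,0],
    [0,0.4,0],
    [0,0.5,0],
  ],
  turn=[
    [0,0,0],
    [0,0,0],
    [0,0,0],
    [0,0,0],
    [0,0,0],
  ],
  grip=[110,110,110,110,110],
)

```text
time_s: 14.77
ee_pos: [521.9, 203.0, 149.8]
ee_rot: [67.6, 89.9, -19.0]
force: [-2.4, 0.6, 1.3]
gripper_width: 51.9
```

```bash
python3 chk.py a16.png
```

```text
t 14.77 tcp [521.9 203.  149.8] jaw 3.4 down [ 0.002 -0.001 -1.   ] F [-2.4  0.6  1.3] w 51.9 q [20. 20. 98. -0. 62. 17.]
PIN side centroid [285.13 172.99] w 3683.5 top medz 182.63246668887166 48
```

Call:
arm_command(
  slide=[
    [0,0.1,0],
    [0,0.2,0],
    [0,0.3,0],
    [0,0.4,0],
    [0,0.5,0],
  ],
  turn=[
    [0,0,0],
    [0,0,0],
    [0,0,0],
    [0,0,0],
    [0,0,0],
  ],
  grip=[110,110,110,110,110],
)

```text
time_s: 15.33
ee_pos: [526.9, 203.2, 149.8]
ee_rot: [65.8, 89.9, -20.8]
force: [-1.1, -0.1, 0.9]
gripper_width: 51.9
```

```bash
python3 chk.py a17.png
```

```text
t 15.33 tcp [526.9 203.2 149.8] jaw 3.4 down [ 0.002 -0.001 -1.   ] F [-1.1 -0.1  0.9] w 51.9 q [20. 20. 97. -0. 62. 17.]
PIN side centroid [285.28 173.05] w 3607.0 top medz 181.95308831633895 50
```

Call:
arm_command(
  slide=[
    [0,0.1,0],
    [0,0.2,0],
    [0,0.3,0],
    [0,0.4,0],
    [0,0.5,0],
  ],
  turn=[
    [0,0,0],
    [0,0,0],
    [0,0,0],
    [0,0,0],
    [0,0,0],
  ],
  grip=[110,110,110,110,110],
)

```text
time_s: 15.9
ee_pos: [531.9, 203.5, 149.8]
ee_rot: [67.3, 89.9, -19.3]
force: [-2.3, -0.3, 1.6]
gripper_width: 51.8
```

```bash
python3 chk.py a18.png
```

```text
t 15.9 tcp [531.9 203.5 149.8] jaw 3.4 down [ 0.002 -0.001 -1.   ] F [-2.3 -0.3  1.6] w 51.8 q [20. 21. 97. -0. 62. 16.]
PIN side centroid [285.34 173.11] w 3611.5 top medz 182.43222222138672 48
```

View pics/a18.png

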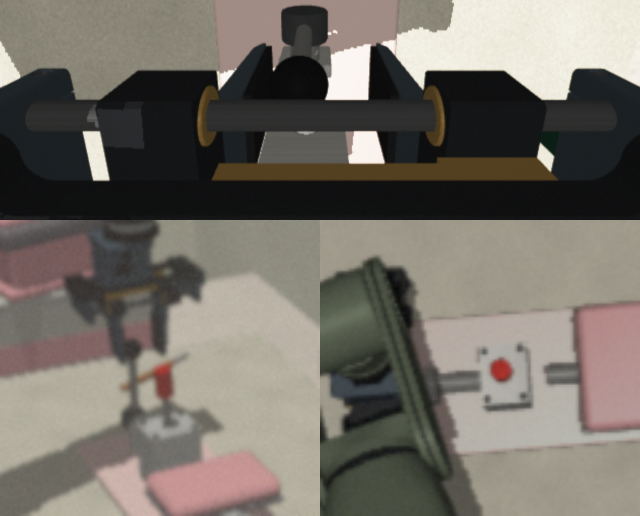

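Call:
arm_command(
  slide=[
    [0,0.1,0],
    [0,0.2,0],
    [0,0.3,0],
    [0,0.4,0],
    [0,0.5,0],
  ],
  turn=[
    [0,0,0],
    [0,0,0],
    [0,0,0],
    [0,0,0],
    [0,0,0],
  ],
  grip=[110,110,110,110,110],
)

```text
time_s: 16.47
ee_pos: [536.9, 203.9, 149.9]
ee_rot: [68.1, 89.9, -18.6]
force: [-3.1, -0.3, 1.3]
gripper_width: 52.2
```

```bash
python3 chk.py a19.png
```

```text
t 16.47 tcp [536.9 203.9 149.9] jaw 3.4 down [ 0.002 -0.001 -1.   ] F [-3.1 -0.3  1.3] w 52.2 q [20. 21. 96. -0. 63. 16.]
PIN side centroid [285.44 173.15] w 3633.5 top medz 182.0227697838543 48
```

Call:
arm_command(
  slide=[
    [0,0.1,0],
    [0,0.2,0],
    [0,0.3,0],
    [0,0.4,0],
    [0,0.5,0],
  ],
  turn=[
    [0,0,0],
    [0,0,0],
    [0,0,0],
    [0,0,0],
    [0,0,0],
  ],
  grip=[110,110,110,110,110],
)

```text
time_s: 17.03
ee_pos: [541.8, 204.1, 149.8]
ee_rot: [66.1, 89.9, -20.6]
force: [-1.2, 0.4, 1.5]
gripper_width: 52.0
```

```bash
python3 chk.py a20.png
```

```text
t 17.03 tcp [541.8 204.1 149.8] jaw 3.4 down [ 0.002 -0.001 -1.   ] F [-1.2  0.4  1.5] w 52.0 q [20. 22. 95. -0. 63. 16.]
PIN side centroid [287.34 173.64] w 3821.5 top medz 177.45604306226005 51
```

View pics/a20.png

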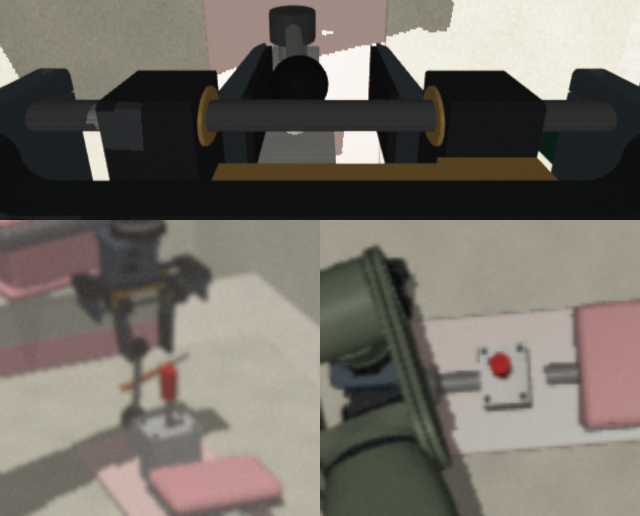

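Run:
```python
from h import *
show(); i,j=pinchk()
a=cv2.imread('pics/a19.png')[220:516,:320]; b=cv2.imread('pics/a20.png')[220:516,:320]
cv2.imwrite('pics/cmp.png',np.hstack([cv2.resize(x[90:240,80:230],(400,400)) for x in(a,b)]))
```

```text
t 17.18 tcp [542.  204.2 149.8] jaw 3.4 down [ 0.002 -0.001 -1.   ] F [-0.9 -0.5  1.3] w 52.0 q [20. 22. 95. -0. 63. 16.]
PIN side centroid [286.95 173.82] w 3861.5 top medz 177.64491693282707 47
```

View pics/cmp.png

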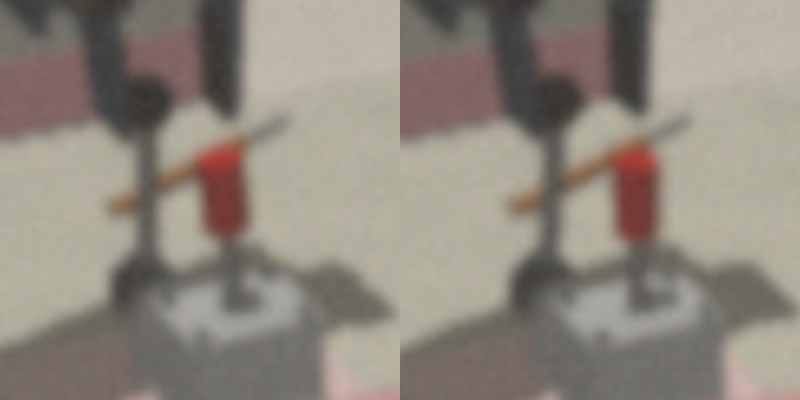

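Call:
arm_command(
  slide=[
    [0,0.08,0],
    [0,0.16,0],
    [0,0.24,0],
    [0,0.3,0],
    [0,0.3,0],
  ],
  turn=[
    [0,0,0],
    [0,0,0],
    [0,0,0],
    [0,0,0],
    [0,0,0],
  ],
  grip=[110,110,110,110,110],
)

```text
time_s: 17.7
ee_pos: [544.9, 204.3, 149.8]
ee_rot: [67.1, 89.9, -19.6]
force: [-1.6, -0.6, 1.3]
gripper_width: 51.9
```

```bash
python3 chk.py a21.png
```

```text
t 17.7 tcp [544.9 204.3 149.8] jaw 3.4 down [ 0.002 -0.001 -1.   ] F [-1.6 -0.6  1.3] w 51.9 q [19. 22. 95. -0. 63. 16.]
PIN side centroid [286.21 173.86] w 3753.0 top medz 178.2839969761535 49
```

Call:
arm_command(
  slide=[
    [0,-0.4,0],
    [0,-1.0,0],
    [-1,-1.0,0],
    [-4,-1.0,0],
    [-7,-1.0,0],
    [-10,-1.0,0],
    [-13,-1.0,2],
    [-14,-1.0,5],
    [-14,-1.0,8],
    [-14,-1.5,10],
    [-14,-1.5,10],
    [-14,-1.5,10],
  ],
  turn=[
    [0,0,0],
    [0,0,0],
    [0,0,0],
    [0,0,0],
    [0,0,0],
    [0,0,0],
    [0,0,0],
    [0,0,0],
    [0,0,0],
    [0,0,0],
    [0,0,0],
    [0,0,0],
  ],
  grip=[110,110,110,110,110,110,200,255,255,255,255,255],
)

```text
time_s: 18.85
ee_pos: [535.4, 103.1, 290.9]
ee_rot: [86.9, 89.8, 0.2]
force: [0.2, 0.6, -0.7]
gripper_width: 14.9
```

```bash
cat > ph.py <<'E'
from h import *
import sys
s=show(); i,d=env.grab_frame('wrist'); save(sys.argv[1],i)
P=wcloud(d,s); im=i.astype(int)
red=(im[...,0]>60)&(im[...,1]<0.35*im[...,0])&(im[...,2]<0.35*im[...,0])&(P[...,2]<230)&(P[...,2]>100)&(abs(P[...,0]-525)<50)&(abs(P[...,1]-80)<50)
q=P[red]; z=np.percentile(q[:,2],90); t=q[abs(q[:,2]-z)<4]; print(red.sum(),'top z',z,t.mean(0).round(1),((t.min(0)+t.max(0))/2).round(1),np.ptp(t,axis=0).round(1))
m=(abs(P[...,2]-96)<4)&(abs(P[...,0]-524)<50)&(abs(P[...,1]-75)<50)
q=P[m]; print(cv2.minAreaRect(q[:,:2].astype(np.float32)))
E
python3 ph.py w22.png
```

```text
t 18.85 tcp [535.4 103.1 290.9] jaw 3.3 down [ 0.003  0.    -1.   ] F [ 0.2  0.6 -0.7] w 14.9 q [10. 13. 87. -0. 80.  6.]
546 top z 178.47711468093888 [527.7  80.  177.7] [525.5  78.1 177.4] [20.1 21.8  5.5]
((525.7520141601562, 78.44261169433594), (69.99566650390625, 56.42987060546875), 3.304816722869873)
```

View pics/w22.png

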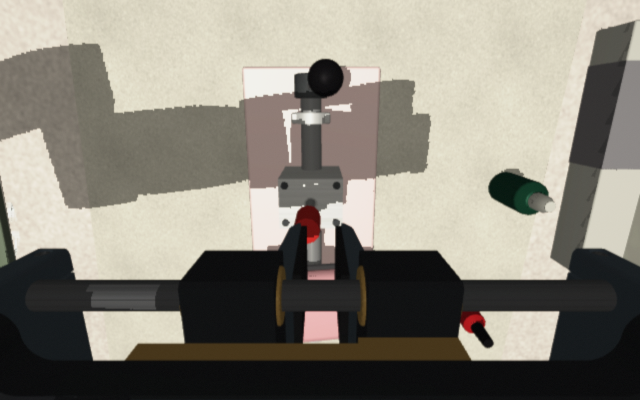

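Run:
```python
from h import *
plan([525.5,79.8,193],3.3)
```

```text
slide cm [ 9.75 -1.16  2.34] turn [ 0.0007  0.     -0.0031] rows>= 2.4
```

Call:
arm_command(
  slide=[
    [0,-1.15,2.35],
    [2,-1.15,2.35],
    [5,-1.15,2.35],
    [7,-1.15,2.35],
    [9,-1.15,2.35],
    [9.7,-1.15,2.35],
    [9.7,-1.15,2.35],
    [9.7,-1.15,2.35],
  ],
  turn=[
    [0,0,0],
    [0,0,0],
    [0,0,0],
    [0,0,0],
    [0,0,0],
    [0,0,0],
    [0,0,0],
    [0,0,0],
  ],
  grip=[255,255,255,255,255,255,255,255],
)

```text
time_s: 19.57
ee_pos: [526.0, 80.2, 193.4]
ee_rot: [76.0, 89.9, -10.6]
force: [0.8, 0.4, 0.5]
gripper_width: 0.4
```

```bash
python3 chk.py a23.png
```

```text
t 19.57 tcp [526.   80.2 193.4] jaw 3.4 down [ 0.003 -0.    -1.   ] F [0.8 0.4 0.5] w 0.4 q [ 7. 16. 98. -0. 66.  4.]
PIN side centroid [285.94 175.69] w 1974.5 top medz nan 0
```

View pics/a23.png

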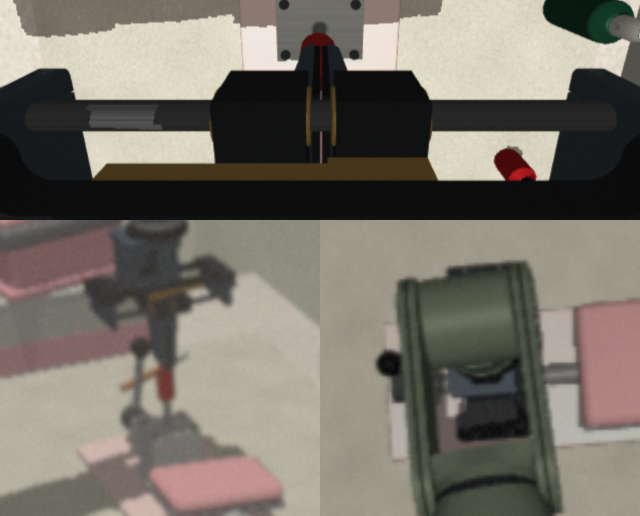

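Call:
arm_command(
  slide=[
    [0.2,0,0],
    [0.4,0,0],
    [0.6,0,0],
    [0.8,0,0],
    [0.9,0,0],
    [1.0,0,0],
    [1.1,0,0],
    [1.2,0,0],
  ],
  turn=[
    [0,0,0],
    [0,0,0],
    [0,0,0],
    [0,0,0],
    [0,0,0],
    [0,0,0],
    [0,0,0],
    [0,0,0],
  ],
  grip=[255,255,255,255,255,255,255,255],
)

```text
time_s: 20.38
ee_pos: [526.7, 79.7, 182.5]
ee_rot: [87.8, 89.7, 1.1]
force: [-0.8, 0.3, 8.0]
gripper_width: 0.3
```

```bash
python3 chk.py a24.png
```

```text
t 20.38 tcp [526.7  79.7 182.5] jaw 3.4 down [ 0.006  0.    -1.   ] F [-0.8  0.3  8. ] w 0.3 q [ 7. 16. 99. -0. 65.  4.]
PIN side centroid [286.3  177.37] w 1689.0 top medz nan 0
```

View pics/a24.png

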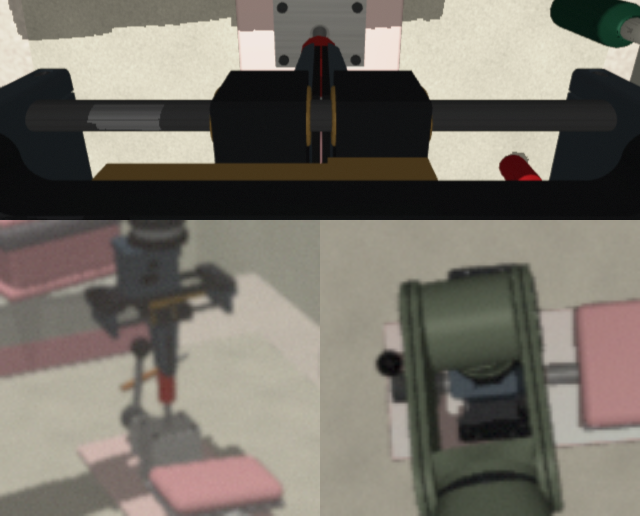

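Call:
arm_command(
  slide=[
    [0.2,0,0],
    [0.4,0,0],
    [0.6,0,0],
    [0.8,0,0],
    [1.0,0,0],
    [1.2,0,0],
    [1.4,0,0],
    [1.6,0,0],
  ],
  turn=[
    [0,0,0],
    [0,0,0],
    [0,0,0],
    [0,0,0],
    [0,0,0],
    [0,0,0],
    [0,0,0],
    [0,0,0],
  ],
  grip=[255,255,255,255,255,255,255,255],
)

```text
time_s: 21.2
ee_pos: [526.8, 79.7, 166.5]
ee_rot: [87.9, 89.7, 1.3]
force: [0.3, 0.5, 7.2]
gripper_width: 0.6
```

```bash
python3 chk.py a25.png
```

```text
t 21.2 tcp [526.8  79.7 166.5] jaw 3.4 down [ 0.006  0.    -1.   ] F [0.3 0.5 7.2] w 0.6 q [  7.  17. 100.  -0.  63.   4.]
PIN side centroid [286.73 181.85] w 1616.0 top medz nan 0
```

View pics/a25.png

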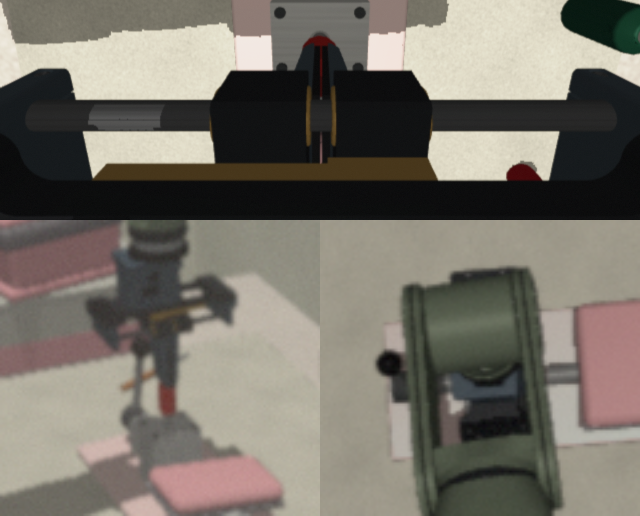

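Call:
arm_command(
  slide=[
    [0.2,0,0],
    [0.4,0,0],
    [0.6,0,0],
    [0.8,0,0],
    [1.0,0,0],
    [1.2,0,0],
    [1.4,0,0],
    [1.6,0,0],
    [1.8,0,0],
    [1.9,0,0],
    [2.0,0,0],
  ],
  turn=[
    [0,0,0],
    [0,0,0],
    [0,0,0],
    [0,0,0],
    [0,0,0],
    [0,0,0],
    [0,0,0],
    [0,0,0],
    [0,0,0],
    [0,0,0],
    [0,0,0],
  ],
  grip=[255,255,255,255,255,255,255,255,255,255,255],
)

```text
time_s: 22.27
ee_pos: [526.6, 79.7, 146.3]
ee_rot: [86.5, 89.7, -0.1]
force: [-0.6, 0.2, 8.1]
gripper_width: 0.6
```

Call:
arm_command(
  slide=[
    [0.05,0,0],
    [0.1,0,0],
    [0.1,0,0],
  ],
  turn=[
    [0,0,0],
    [0,0,0],
    [0,0,0],
  ],
  grip=[255,255,255],
)

```text
time_s: 22.52
ee_pos: [526.5, 79.6, 145.2]
ee_rot: [86.3, 89.7, -0.3]
force: [-0.3, 0.6, 6.9]
gripper_width: 0.6
```

Call:
arm_command(
  slide=[
    [0.05,0,0],
    [0.1,0,0],
    [0.1,0,0],
  ],
  turn=[
    [0,0,0],
    [0,0,0],
    [0,0,0],
  ],
  grip=[255,255,255],
)

```text
time_s: 22.77
ee_pos: [526.8, 79.7, 144.5]
ee_rot: [88.3, 89.7, 1.6]
force: [-1.4, 0.8, 7.5]
gripper_width: 0.5
```

Call:
arm_command(
  slide=[
    [0.05,0,0],
    [0.05,0,0],
  ],
  turn=[
    [0,0,0],
    [0,0,0],
  ],
  grip=[255,255],
)

```text
time_s: 22.93
ee_pos: [527.1, 79.8, 144.4]
ee_rot: [90.1, 89.6, 3.4]
force: [-1.4, 0.9, 9.2]
gripper_width: 0.5
```

Call:
arm_command(
  slide=[
    [0.05,0,0],
    [0.05,0,0],
  ],
  turn=[
    [0,0,0],
    [0,0,0],
  ],
  grip=[255,255],
)

```text
time_s: 23.1
ee_pos: [527.3, 79.9, 144.3]
ee_rot: [91.8, 89.6, 5.2]
force: [-1.0, 0.7, 11.8]
gripper_width: 0.3
```

Call:
arm_command(
  slide=[
    [0.05,0,0],
    [0.05,0,0],
  ],
  turn=[
    [0,0,0],
    [0,0,0],
  ],
  grip=[255,255],
)

```text
time_s: 23.27
ee_pos: [527.5, 80.0, 144.3]
ee_rot: [91.9, 89.6, 5.3]
force: [-0.8, 0.5, 13.6]
gripper_width: 0.4
```

Call:
arm_command(
  slide=[
    [0.05,0,0],
    [0.1,0,0],
    [0.1,0,0],
    [-1,0,0],
    [-4,0,0],
    [-8,0,0],
    [-11,0,0],
    [-14,0,-2],
    [-15,0,-4],
    [-15,0,-4],
    [-15,0,-4],
  ],
  turn=[
    [0,0,0],
    [0,0,0],
    [0,0,0],
    [0,0,0],
    [0,0,0],
    [0,0,0],
    [0,0,0],
    [0,0,0],
    [0,0,0],
    [0,0,0],
    [0,0,0],
  ],
  grip=[255,255,255,255,255,255,255,255,255,255,255],
)

```text
time_s: 24.18
ee_pos: [522.9, 119.8, 291.5]
ee_rot: [63.9, 89.8, -22.6]
force: [0.4, 0.3, -0.1]
gripper_width: 0.6
```

```bash
python3 ph.py w30.png
python3 - <<'E'
from h import *
i,_=env.grab_frame('side'); save('s30.png',i); j,_=env.grab_frame('top'); save('t30.png',j)
w=cv2.imread('pics/w30.png'); b=i[100:340,220:480,::-1]
cv2.imwrite('pics/f30.png',np.hstack([cv2.resize(w[60:300,200:440],(400,400)),cv2.resize(b,(400,369))[:369] if 0 else cv2.resize(b,(400,400))]))
E
```

```text
t 24.18 tcp [522.9 119.8 291.5] jaw 3.5 down [ 0.003 -0.001 -1.   ] F [ 0.4  0.3 -0.1] w 0.6 q [12. 13. 88. -0. 80.  8.]
279 top z 136.2508632609665 [525.   83.8 135.7] [524.5  78.5 134.9] [14.1 22.5  5.1]
((525.7022094726562, 78.5456314086914), (69.96269989013672, 55.99150085449219), 3.298508405685425)
```

View pics/f30.png

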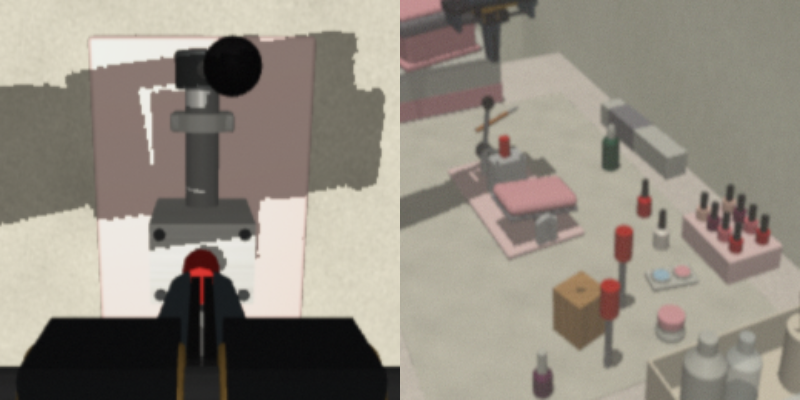

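```bash
python3 -c "
from h import *
show(); print(env.job_done())"
```

```text
t 24.33 tcp [522.3 118.7 289.8] jaw 3.4 down [-0.001 -0.002 -1.   ] F [ 0.7 -0.6 -0.2] w 0.0 q [12. 13. 88. -0. 80.  8.]
the job is handed in; nothing more can be done
None
```

The pin is home in the shaft and the job is handed in, at about 24 s of the 72 s allowed; no verdict was reported.

- **Pin choice:** I took the red-headed pin hanging in the wooden holder. It was the smallest of the three look-alikes.
- **Standing on the shaft:** After I let go, its head centre measured about 67 mm above the bore.
- **Turning the shaft:** I moved the ball in steps of about 4 to 5 mm. The pin dropped about 5 mm with the lever leaning slightly to +x. I then turned it 3 mm further towards the middle of the play. The wrist sensor showed about 3 N at most while turning.
- **Pressing home:** I pressed with closed fingers at 7 to 9 N until the head stopped moving. The last readings rose to 13.6 N, and I gave a final 1 mm push that I did not read the force for.

**Last checks:** The head's top is about 40 mm above the block, so it sits flush. The last wrist estimate put the head near the bore axis, but the gripper partly hid it, so that reading is rough. The gripper is clear and its force reads about zero. The bystanders visible in the last side picture look unmoved; I judged that by eye and did not measure them.

**Disagreement:** The top and wrist cameras differed by 2 to 3 mm on where the bore is. I relied on the wrist camera, and the pin went in without trouble.

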